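# Lock back the sprung belt tensioner with its bayonet pin

## Robot

A 6-joint arm with a two-finger parallel gripper is mounted at the origin on a cart in front of the work surface, level with it; the furniture and walls round the work are solid. World frame = base frame: x ahead of the robot, y to its left, z up, the work surface at z = 0. Lengths are in m, angles in rad, forces in N, time in s.
With the tool pointing down it reaches from about 0.375 to 0.975 m from the base axis. Payload 3.8 kg.
Tool frame: the origin (TCP) lies midway between the tips of the shut fingers; the grasp point (between the pads) lies 19 mm behind it; z points along the fingers, y is the line along which they close (so a half turn about z gives the same grasp; the last joint's range is limited). The gripper opens to 88 mm and grips with 3 to 60 N. Pads are 18 mm wide; open, the fingers measure 123 mm over their backs; the gripper's body (75 mm by 187 mm) begins 45 mm behind the grasp point.
Start: joints at [-1.292, 0.264, 1.604, -0, 1.274, -0.037], TCP at [0.21, -0.642, 0.239] pointing down, gripper open.
Joint ranges: [-2.63, 2.63], [-0.94, 2.18], [0.31, 2.57], [-1.31, 4.45], [0, 2.66], [-2.55, 2.55]. Speed limits (rad/s): [2.57, 2.57, 3.14, 3.14, 3.14, 3.14].

## Interface

Orientations are given as a rotation vector (axis times angle).
In Python, from cell import manip, inverse_kinematics, cams, order gives the robot as it stands. Calls block until the motion is done:
- manip.move_pose(position, orientation): joint-space move of the TCP to a pose.
- manip.move_linear(position, rate=0.15, rot=None): straight line of the TCP; rot=None keeps the orientation; rate is the mean speed in m/s.
- manip.set_joints(angles): joint-space move.
- manip.set_gripper(opening, force=None): finger opening in m; force is the grip in N (None keeps the last); returns when the fingers have stopped.
- manip.dwell(seconds).
- inverse_kinematics(position, orientation): joint angles nearest the present ones, or None.
- manip.state(): the state.
- cams.capture(name): name is "scene" or "top" or "wrist"; returns a dict with "image" (400x640x3 uint8, blue, green, red), "z_map" (400x640 float32, m along the optical axis (not along the pixel's ray), 0 where there is no reading), "intrinsics" (3x3 intrinsics, pixels), "position" and "orientation" of the camera in the world; the wrist camera has in their place "T_tool_cam" (4x4, takes a point from camera to tool coordinates, whose origin is the TCP and whose axes are the flange's). Camera axes: x right, y down, z forward; pixel columns grow to the right and rows downward; lengths in m; the calibration is good to about 2 mm. The wrist camera is an equidistant fisheye: a pixel r from the principal point sees the ray r / f radians off the axis. A picture is of the moment at which its call begins: read the wrist's pose just before it.
A pose or a line that the arm cannot do raises manip.IKError and nothing moves.
- order.close_job(): hands the job in; it is judged then, once.
The state is a dict: "clock": time; "joint_pos": joint angles; "joint_velocities": joint speeds; "tau": joint torques, N m; "tool_pos": TCP position; "tcp_rot": TCP orientation; "contact_force": force on the tool from outside, world axes, zero at the start; "moment": the same for the moment, N m; "gripper_width": finger opening in m; "grasp_force": force on a finger pad.
Only numpy, scipy, OpenCV 4.12 (cv2) and the standard library are available. Lean on these libraries where they do the work, as an engineer would, in place of code of your own. Each camera call takes 0.05 s, during which the arm holds its last target. There are 200 camera calls.

## Task

Lock the lathe's belt tensioner back so that a new belt can go on: take the red-handled locking pin out of the wooden block, put it through the bush on the tensioner's tail, and use it to swing the tail counter-clockwise against the spring, feeling for the keyhole in the steel quadrant underneath. Push the pin in against the sprung plunger, give it a quarter turn, ease it up into its seat and let go, so that the pin alone holds the tensioner back. Never let the tensioner fly back on its spring, and leave the hex key and the calipers where they lie.

Things in the scene. Friction and masses are not known exactly. Their poses are not given: they have to be found in the camera images.
- drive_plate: Green plate of a lathe's drive, 280 x 313 x 10 mm, one corner cut off, fixed on the bench. Origin: on the tensioner's vertical pivot axis, at the plate's underside (bench level). x points to the edge with the two ribbed pulleys (tops 62 mm up), y left, z up. It carries the pulleys, the tensioner and, in front of it, the steel quadrant.
- quadrant_top (a point): Point on the pivot axis level with the quadrant's smooth top, 40 mm above the bench. The quadrant is a flat steel arc round the pivot, 52 to 87 mm from it; the bush sweeps 3 mm above it. Clamped differently for each belt: its one keyhole, 70 mm from the axis, lies somewhere 0.70 to 1.05 rad round from where the bush rests, hidden when the bush is over it. Axes as the plate.
- keyhole_plane (a point): Point on the pivot axis level with the quadrant's underside, 8 mm below its top. Keyhole: radial slot 21 x 8 mm with an 11 mm round hole in its middle. Seat: notch 8 mm wide, 4 mm deep, in the underside across the slot. Under the keyhole is a sprung brass plunger, its end 9 mm below the quadrant's top; it yields up to 11.5 mm and pushes up with 7 N, 11 N when 8 mm down.
- tensioner (a joint): Angle of the tensioner (rad), a grey two-armed lever on the pivot. 0 = at rest on its stop; grows counter-clockwise seen from above, to 1.3. Its spring drives it back to 0: the sideways push needed at the bush is about 2 N at rest, 4 N at the keyhole. The long arm carries the idler wheel, the tail the bush.
- bush (a point): Centre of the top of the steel bush on the tensioner's tail, 70 mm above the bench, 70 mm from the pivot axis; x points along the tail, away from the pivot. Upright tube open at both ends: bore 20.5 mm, outside 28 mm, 43 to 70 mm above the bench, with a 3 mm lead-in cone above. Moves with the tensioner; at rest its direction from the pivot is -2.27 rad from the plate's x axis.
- lock_pin: Steel locking pin with red T handle, 84.5 mm tall, 0.11 kg, upright in the block's bore. Origin: centre of its lower tip; z up along it, x along handle and cross lug. Nose 8 mm thick up to 16 mm from the tip, with a cross lug (round bar 5 mm thick, 18 mm long along x, 1.5 to 6.5 mm above the tip). Body 18 mm thick, 15.5 to 54.5 mm. Handle 44 x 12 (y) x 30 mm on top. Half-turn symmetric.
- pin_tip (a point): Centre of the pin's lower tip (its origin). The lug enters the keyhole only with the pin's x radial (along the slot, within 0.15 rad). It can turn, either way, once the tip is over 14.5 mm below the quadrant's top (16.5 mm is safe). Locked: the lug lies across the slot, risen into the seat by the plunger, tip 10.5 mm below the quadrant's top, and it may lean a few degrees in its play.
- pin_block: Drilled wooden block, 85 x 62 x 46 mm, fixed, in which the pin stands with its tip 6 mm above the bench. Origin: centre of its underside; the pin's bore (20.5 mm wide, 40 mm deep) is 12 mm from the centre towards -x.
- hex_key: Black L-shaped hex key, 85 x 31 x 6 mm, lying loose on the bench; a bystander. Origin: middle of its underside.
- calipers: Small steel calipers, 137 x 60 x 5 mm, lying loose on the bench; a bystander. Origin: middle of their underside.

How it is judged:
By the outcome, as a careful person would: the job done as asked, in the order asked, and still so for the second after the job is handed in, with the robot touching nothing.
It also fails if it takes over 72 s, if anything falls off the work surface, if the arm or the gripper's body presses on something with over 40 N, if the wrist force passes 120 N, or if a joint passes its speed limit or range.

## Working session

There is one attempt and no reset: what is moved stays moved. The work goes in short steps, each a Python script; the robot and the scene stay as the last script left them, time stands still between calls to the robot, and variables do not carry over. Pictures are saved under pics/ and viewed, at most 10 in all, crops included, and the job is handed in when it is done.

```bash
ls; mkdir -p pics; python3 - <<'E'
from cell import manip,cams
import cv2,numpy as np
for n in ("scene","top"):
    c=cams.capture(n); cv2.imwrite(f"pics/{n}0.png",c["image"]); np.savez(f"pics/{n}0.npz",**c)
    print(n,c["position"],c["orientation"],c["intrinsics"].tolist())
s=manip.state(); print(s["clock"],s["tool_pos"],s["tcp_rot"],s["contact_force"],s["gripper_width"])
E
```

```text
pics
scene [-0.22636795  0.38332418  0.79597609] [-1.24303546  2.17242324 -1.02903931] [[375.02389098038105, 0.0, 322.31656691145616], [0.0, 375.02389098038105, 200.41243923193923], [0.0, 0.0, 1.0]]
top [ 0.43760756 -0.02238691  1.01644901] [-2.15748685  2.21153464 -0.06243315] [[373.1047908519985, 0.0, 320.9568398541785], [0.0, 373.1047908519985, 199.7758733757909], [0.0, 0.0, 1.0]]
0.1 [ 0.2094382  -0.64102078  0.23751049] [-3.10054904e+00 -4.93628135e-01  4.04970543e-04] [-0.14179855  0.24060151  0.95571453] 0.0877067874929789
```

View pics/top0.png

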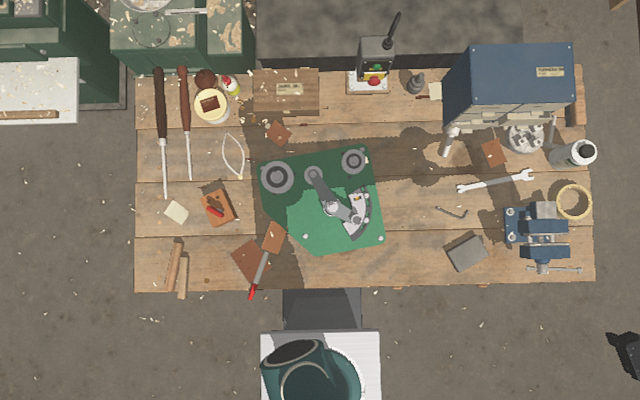

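View pics/scene0.png

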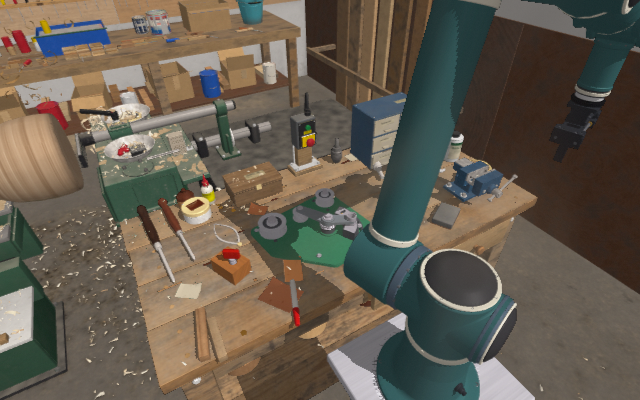

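The top view shows the pin's red handle in the block near (215,206). The plate spans about (258–385, 145–255), with the quadrant near (355,215). I'll enlarge that part.

```bash
cat > h.py <<'E'
import numpy as np,cv2
from scipy.spatial.transform import Rotation as R
def pt(c,u,v,z=None):
    K=c["intrinsics"];r=np.array([(u-K[0,2])/K[0,0],(v-K[1,2])/K[1,1],1.])
    M=R.from_rotvec(c["orientation"]).as_matrix();p=c["position"]
    if z is None: return p+M@r*np.median(c["z_map"][int(v)-1:int(v)+2,int(u)-1:int(u)+2])
    d=M@r; return p+d*(z-p[2])/d[2]
E
python3 - <<'E'
import cv2
i=cv2.imread("pics/top0.png")[140:260,190:390]
cv2.imwrite("pics/top0c.png",cv2.resize(i,None,fx=4,fy=4,interpolation=cv2.INTER_CUBIC))
E
```

```text
(no output)
```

View pics/top0c.png

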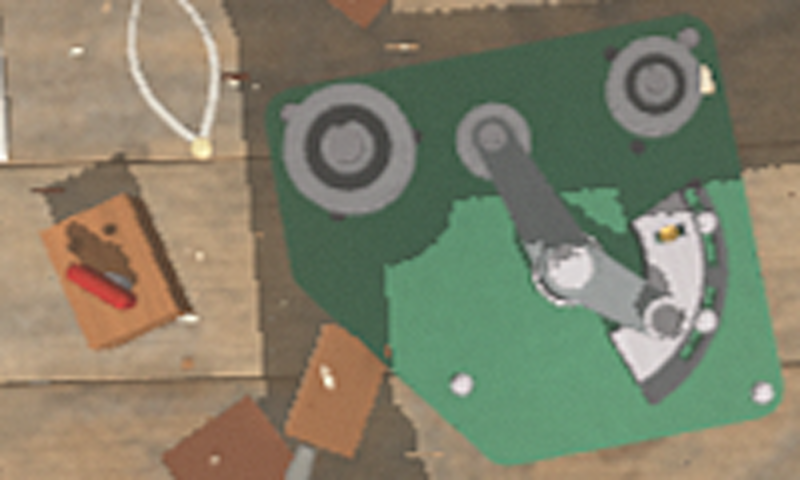

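The crop shows:

| Feature | Crop position |
|---|---|
| Pivot | (568,268) |
| Bush | (665,318) |
| Keyhole, with brass showing | (668,233) |
| Pin handle, from end to end | (72,270) to (130,300) |
| Block corners | (42,232), (125,195), (188,315), (100,348) |

```bash
python3 - <<'E'
from h import *
c=dict(np.load("pics/top0.npz"))
np.set_printoptions(precision=4,suppress=True)
f=lambda u,v,z=None: pt(c,190+u/4,140+v/4,z)
P=f(568,268,.07);B=f(665,318,.07);Kh=f(668,233,.04)
for n,p in dict(piv=f(568,268),bush=f(665,318),kh=f(668,233),pinA=f(76,274),pinB=f(128,302),eA=f(270,98,.01),eB=f(690,15,.01),bl=f(60,240)).items(): print(n,p)
print("at z",P,B,Kh, np.hypot(*(B-P)[:2]),np.hypot(*(Kh-P)[:2]))
a=lambda d:np.arctan2(d[1],d[0])
print("ang bush",a(B-P),"kh",a(Kh-P),"plate yaw",a(f(270,98,.01)-f(690,15,.01))-np.pi/2)
q=f(128,302,.09)-f(76,274,.09);print("pin",(f(128,302,.09)+f(76,274,.09))/2,a(q))
from cell import cams
w=cams.capture("wrist");print(w["T_tool_cam"],w["intrinsics"])
E
```

```text
piv [ 0.48   -0.0433  0.0724]
bush [ 0.4472 -0.1066  0.0387]
kh [ 0.5035 -0.1112  0.0287]
pinA [0.4832 0.2639 0.0882]
pinB [0.4653 0.2347 0.0768]
eA [0.6037 0.1551 0.01  ]
eB [ 0.6533 -0.1324  0.01  ]
bl [0.5079 0.288  0.0439]
at z [ 0.4801 -0.0434  0.07  ] [ 0.4469 -0.1039  0.07  ] [ 0.5028 -0.1101  0.04  ] 0.06901871614230717 0.07050930309698855
ang bush -2.072343807992768 kh -1.2435142763821025 plate yaw 0.17103141413411094
pin [0.474  0.2472 0.09  ] -2.0843040016548455
[[-0.0002 -0.9548 -0.2971  0.0776]
 [ 1.     -0.0002 -0.0003  0.0022]
 [ 0.0002 -0.2971  0.9548 -0.1459]
 [ 0.      0.      0.      1.    ]] [[309.7069   0.     318.7815]
 [  0.     309.7069 199.9337]
 [  0.       0.       1.    ]]
```

```bash
cat >> h.py <<'E'
def rv(psi,tilt=None):
    c,s=np.cos(psi),np.sin(psi)
    return R.from_matrix(np.array([[c,s,0],[s,-c,0],[0,0,-1.]])).as_rotvec()
def wpt(w,u,v,z):
    K=w["intrinsics"];x=(u-K[0,2])/K[0,0];y=(v-K[1,2])/K[1,1];t=np.hypot(x,y)
    d=np.array([x/t*np.sin(t),y/t*np.sin(t),np.cos(t)]) if t>0 else np.array([0,0,1.])
    T=w["T_tool_cam"];M=R.from_rotvec(w["tcp_rot"]).as_matrix()
    o=M@T[:3,3]+w["tool_pos"];d=M@T[:3,:3]@d
    return o+d*(z-o[2])/d[2]
def grab(name):
    from cell import manip,cams
    s=manip.state();w=cams.capture("wrist");w["tcp_rot"]=s["tcp_rot"];w["tool_pos"]=s["tool_pos"]
    np.savez(f"pics/{name}.npz",**w);cv2.imwrite(f"pics/{name}.png",w["image"]);return w
def tip_state():
    from cell import manip
    s=manip.state();return s
E
python3 - <<'E'
from h import *
from cell import manip
np.set_printoptions(precision=4,suppress=True)
for n,p,psi in (("wq",[.45,-.10,.25],1.07),("wp",[.46,.235,.21],1.057)):
    manip.move_pose(p,rv(psi)); manip.dwell(.3); grab(n)
    s=manip.state();print(s["clock"],s["tool_pos"]-p,(R.from_rotvec(rv(psi)).inv()*R.from_rotvec(s["tcp_rot"])).as_rotvec(),s["contact_force"],s["joint_pos"])
a=cv2.imread("pics/wq.png");b=cv2.imread("pics/wp.png")
E
```

```text
2.625 [ 0.     -0.0003 -0.0001] [ 0.0001 -0.0001  0.0006] [ 0.0898  0.7078 -0.2232] [-0.2734 -0.1579  2.026  -0.      1.2736  0.2281]
4.25 [ 0.0003 -0.0007  0.0001] [-0.0002  0.0002  0.0012] [ 0.8297 -0.6167  0.3551] [ 0.4227 -0.0169  1.9715 -0.0001  1.1867  0.9378]
```

View pics/wq.png

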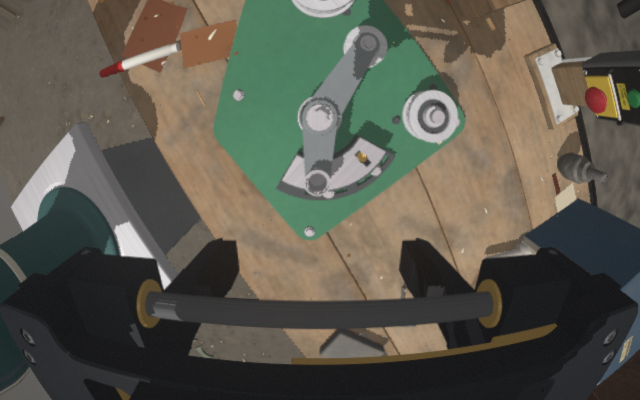

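View pics/wp.png

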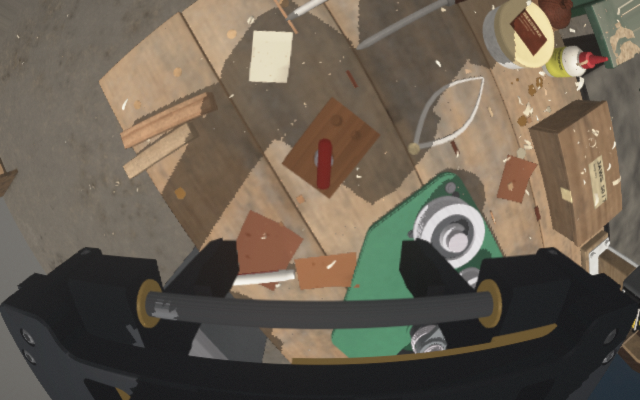

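In wq, the bush is near (317,181), the pivot near (319,115) and the keyhole brass near (362,157). In wp, the handle runs from about (325,142) to (323,185). I'll enlarge both in one picture.

```bash
python3 - <<'E'
import cv2,numpy as np
a=cv2.imread("pics/wq.png")[90:205,280:400];b=cv2.imread("pics/wp.png")[90:205,285:365]
f=lambda i:cv2.resize(i,None,fx=4,fy=4,interpolation=cv2.INTER_CUBIC)
cv2.imwrite("pics/cc.png",np.hstack([f(a),f(b)]))
E
```

```text
(no output)
```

View pics/cc.png

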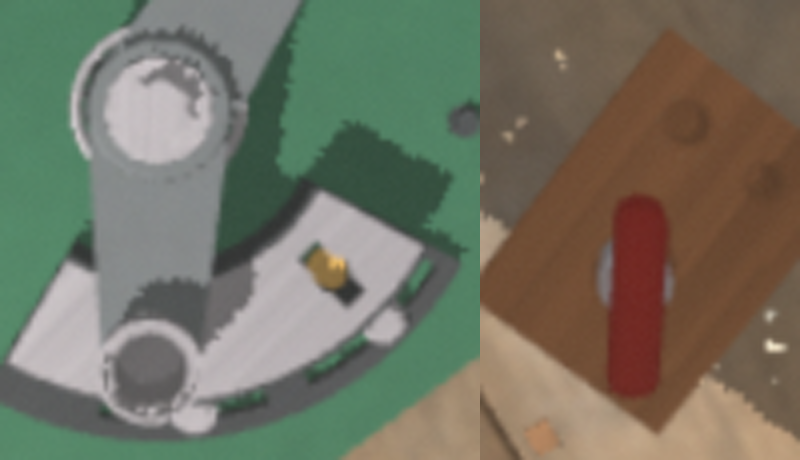

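```bash
python3 - <<'E'
from h import *
np.set_printoptions(precision=4,suppress=True)
q=dict(np.load("pics/wq.npz"));p=dict(np.load("pics/wp.npz"))
f=lambda u,v,z:wpt(q,280+u/4,90+v/4,z); g=lambda u,v,z:wpt(p,285+(u-480)/4,90+v/4,z)
a=lambda d:np.arctan2(d[1],d[0])
P=f(157,110,.072);B=f(150,370,.07);K=f(332,273,.04);s=f(356,297,.04)-f(308,250,.04)
print(P,B,K,"r",np.hypot(*(B-P)[:2]),np.hypot(*(K-P)[:2]),"ang",a(B-P),a(K-P),"slot",a(s),np.hypot(*s[:2]))
A=g(640,200,.0905);C=g(633,393,.0905);print("pin",A,C,(A+C)/2,np.hypot(*(A-C)[:2]),a(A-C))
z=p["z_map"][160:168,320:325] if p["z_map"].any() else 0
print(np.median(z))
E
```

```text
[ 0.4832 -0.045   0.072 ] [ 0.4478 -0.1056  0.07  ] [ 0.5049 -0.1119  0.04  ] r 0.0701106399495986 0.07027011251703535 ang -2.099403975311163 -1.2567495602621894 slot -1.257364879781686 0.02011165528388723
pin [0.4901 0.2716 0.0905] [0.4678 0.235  0.0905] [0.479  0.2533 0.0905] 0.04295871409771817 1.0234905797370064
0.2689343
```

```bash
python3 - <<'E'
from h import *
from cell import manip
np.set_printoptions(precision=4,suppress=True)
d=np.array([np.cos(1.03),np.sin(1.03)])
manip.move_pose([*(np.array([.479,.2533])-.078*d),.15],rv(1.03));manip.dwell(.2)
w=grab("wp2");im=w["image"].astype(int)
m=((im[...,2]>90)&(im[...,1]<60)&(im[...,0]<60)).astype(np.uint8)
n,l,st,ce=cv2.connectedComponentsWithStats(m)
for i in np.argsort(-st[1:,4])[:3]+1: print(st[i],ce[i])
i=1+np.argmin([np.hypot(*(wpt(w,*c,.09)[:2]-[.479,.2533])) if s[4]>80 else 9 for c,s in zip(ce[1:],st[1:])])
ys,xs=np.nonzero(l==i)
pts=np.array([wpt(w,x,y,.0905)[:2] for x,y in zip(xs,ys)])
r=cv2.minAreaRect((pts*1000).astype(np.float32));print(r,cv2.boxPoints(r),manip.state()["clock"])
y,x=map(int,ce[i][::-1]);c=w["image"][y-50:y+50,x-60:x+60]
cv2.imwrite("pics/wp2c.png",cv2.resize(c,None,fx=5,fy=5,interpolation=cv2.INTER_CUBIC));print(x,y)
E
```

```text
[ 305   77   19   65 1074] [313.7709 108.865 ]
[614   0  18   8  89] [620.9551   2.6292]
[607   7  12   8  46] [611.8696  10.5652]
((478.3290710449219, 252.01190185546875), (43.05203628540039, 11.869994163513184), 58.73841857910156) [[462.085  236.6913]
 [472.2315 230.5314]
 [494.5732 267.3326]
 [484.4266 273.4924]] 4.9167
313 108
```

View pics/wp2c.png

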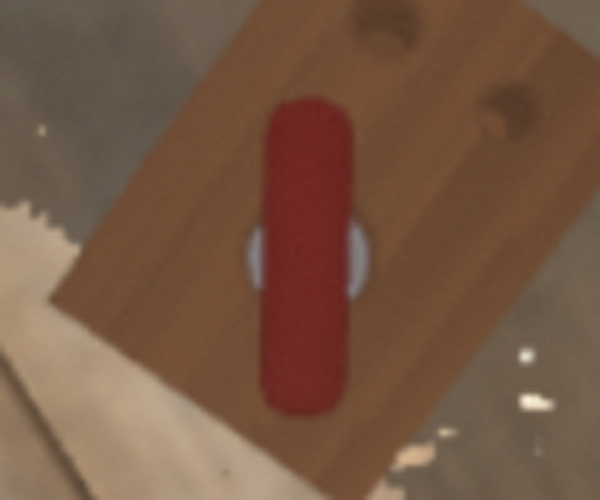

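The close view shows the handle straight and centred at (308,257) in the crop. That gives a pin position of (0.4783, 0.2520) and yaw 1.025. I'll grasp it.

```bash
python3 - <<'E'
from h import *
from cell import manip
np.set_printoptions(precision=4,suppress=True)
def pr(n):
    s=manip.state();print(n,round(s["clock"],2),s["tool_pos"],s["contact_force"],s["moment"],round(s["gripper_width"],4),s["grasp_force"])
xy=[.4783,.2520];psi=1.0252
manip.set_gripper(.05)
manip.move_pose([*xy,.12],rv(psi)); manip.move_linear([*xy,.064],.08); pr("down")
manip.set_gripper(0,8); pr("soft"); manip.set_gripper(0,55); pr("hard")
manip.move_linear([*xy,.075],.05); pr("lift1")
manip.move_linear([*xy,.16],.12); manip.dwell(.2); pr("lift2")
E
```

```text
down 6.9 [0.4786 0.2522 0.0641] [-0.4599 -0.0466 -0.1008] [-0.0389  0.0109  0.0606] 0.0498 0.0
soft 7.55 [0.4781 0.2522 0.0641] [0.1756 1.3813 1.2544] [0.1024 0.1785 0.032 ] 0.0123 7.8978134505450726
hard 7.77 [0.478  0.2522 0.0641] [-2.7426  1.7977  2.2096] [ 0.2272  0.384  -0.0422] 0.0117 54.56924221361987
lift1 8.13 [0.4782 0.2522 0.0755] [-2.0476  1.771   0.9654] [0.2621 0.521  0.0354] 0.0115 54.573469088209094
lift2 9.19 [0.4776 0.2516 0.1588] [ 0.3063 -0.9218 -1.6075] [-0.0322 -0.0502 -0.0059] 0.0117 54.56979654729366
```

```bash
cat >> h.py <<'E'
P=np.array([.4832,-.045]);TH0=-2.0994;THK=-1.257;OFF=.058
def tgt(th,tipz,r=.07): return np.array([P[0]+r*np.cos(th),P[1]+r*np.sin(th),tipz+OFF])
def pr(n):
    from cell import manip
    s=manip.state();p=s["tool_pos"];d=p[:2]-P
    print(n,round(s["clock"],2),"tip",np.round([*p[:2],p[2]-OFF],4),"th",round(np.arctan2(d[1],d[0]),4),"r",round(np.hypot(*d),4),"F",np.round(s["contact_force"],1),"M",np.round(s["moment"],2),flush=True); return s
E
python3 - <<'E'
from h import *
from cell import manip
th=TH0;rot=rv(th+np.pi)
manip.move_pose(tgt(th,.10),rot); manip.dwell(.3); s=pr("above"); f0=s["contact_force"]
manip.move_linear(tgt(th,.076),.08); pr("a")
for z in (.071,.066,.061,.056,.051,.046,.043):
    manip.move_linear(tgt(th,z),.04); s=pr(z)
    if abs(s["contact_force"]-f0).max()>12: print("STOP"); break
E
```

```text
above 10.83 tip [ 0.4481 -0.1048  0.1   ] th -2.101 r 0.0693 F [-0.1 -0.4 -1. ] M [-0.02 -0.05  0.02]
a 11.28 tip [ 0.4473 -0.1053  0.0753] th -2.1078 r 0.0701 F [ 0.4 -0.3 -1.5] M [-0.01 -0.04 -0.06]
0.071 11.56 tip [ 0.4479 -0.1055  0.071 ] th -2.0997 r 0.07 F [ 0.  -0.2 -1.9] M [-0.05 -0.03  0.05]
0.066 11.83 tip [ 0.4476 -0.1054  0.0657] th -2.1032 r 0.0701 F [-0.4  0.5 -1.3] M [-0.01 -0.06 -0.02]
0.061 12.11 tip [ 0.4476 -0.1054  0.0606] th -2.104 r 0.0701 F [-1.5  0.2 -1. ] M [ 0.03 -0.02 -0.07]
0.056 12.38 tip [ 0.4476 -0.1053  0.0556] th -2.1042 r 0.0701 F [ 0.6  0.  -0.3] M [-0.03 -0.05  0.02]
0.051 12.66 tip [ 0.4486 -0.1056  0.0515] th -2.0897 r 0.0698 F [-0.2  0.7  3. ] M [ 0.06 -0.1   0.02]
0.046 12.93 tip [ 0.4471 -0.105   0.0456] th -2.1123 r 0.07 F [-1.   1.5  0.3] M [ 0.16  0.01 -0.01]
0.043 13.18 tip [ 0.447  -0.1052  0.042 ] th -2.1121 r 0.0702 F [-1.3  1.3 -1.9] M [0.17 0.11 0.05]
```

```bash
python3 - <<'E'
from h import *
from cell import manip
for th in np.linspace(TH0,THK,9)[1:]:
    manip.move_linear(tgt(th,.0425),.035,rv(th+np.pi)); s=pr("swing")
manip.dwell(.3); pr("at")
for z in (.040,.038,.036,.034):
    manip.move_linear(tgt(THK,z),.02); s=pr(z)
    if s["contact_force"][2]>9: print("BLOCKED"); break
E
```

```text
swing 13.54 tip [ 0.4537 -0.1085  0.0419] th -2.006 r 0.07 F [-1.6  2.4 -2. ] M [0.36 0.29 0.02]
swing 13.9 tip [ 0.4607 -0.1112  0.0422] th -1.8983 r 0.0699 F [-1.6  2.6 -2. ] M [0.43 0.24 0.  ]
swing 14.26 tip [ 0.4679 -0.1131  0.0423] th -1.7915 r 0.0698 F [-2.6  2.7 -1.9] M [0.51 0.32 0.01]
swing 14.62 tip [ 0.4752 -0.1143  0.0423] th -1.6857 r 0.0698 F [-2.6  3.6 -1.6] M [0.65 0.49 0.  ]
swing 14.97 tip [ 0.4825 -0.1148  0.0423] th -1.5804 r 0.0698 F [-3.9  4.3 -1.1] M [0.72 0.5  0.02]
swing 15.33 tip [ 0.4898 -0.1144  0.0423] th -1.4757 r 0.0697 F [-4.7  3.2 -0.1] M [0.64 0.69 0.04]
swing 15.69 tip [ 0.4969 -0.1133  0.0423] th -1.3726 r 0.0697 F [-3.9  3.4 -0.5] M [0.69 0.78 0.  ]
swing 16.05 tip [ 0.5039 -0.1116  0.0423] th -1.2695 r 0.0697 F [-4.9  2.7  0.2] M [0.61 0.83 0.  ]
at 16.35 tip [ 0.5037 -0.1116  0.0423] th -1.2716 r 0.0697 F [-5.   3.  -0.8] M [0.53 0.84 0.01]
0.04 16.62 tip [ 0.504  -0.1117  0.04  ] th -1.2688 r 0.0699 F [-5.1  1.9  0.1] M [0.55 0.78 0.09]
0.038 16.88 tip [ 0.504  -0.1117  0.0381] th -1.2678 r 0.0699 F [-5.5  2.7 -0. ] M [0.56 0.86 0.01]
0.036 17.12 tip [ 0.5041 -0.1117  0.0361] th -1.2671 r 0.0699 F [-3.9  3.5  0.7] M [0.57 0.85 0.03]
0.034 17.38 tip [ 0.5041 -0.1117  0.0341] th -1.2672 r 0.0699 F [-4.5  2.5  1. ] M [ 0.52  0.84 -0.  ]
```

```bash
python3 - <<'E'
from h import *
from cell import manip
for z in (.032,.030,.028,.026,.0245,.023):
    manip.move_linear(tgt(THK,z),.02); s=pr(z)
    if s["contact_force"][2]>22: print("BLOCKED"); break
manip.dwell(.3); s=pr("bottom"); print(s["gripper_width"],s["grasp_force"])
E
```

```text
0.032 17.62 tip [ 0.5041 -0.1117  0.0321] th -1.267 r 0.0699 F [-4.3  2.2  1.1] M [ 0.6   0.75 -0.  ]
0.03 17.88 tip [ 0.5044 -0.1116  0.0306] th -1.2621 r 0.0699 F [-5.6  3.9  2.4] M [ 0.74  0.87 -0.03]
0.028 18.12 tip [ 0.5046 -0.1116  0.0292] th -1.2603 r 0.07 F [-6.2  3.5  6.8] M [ 0.74  1.08 -0.03]
0.026 18.38 tip [ 0.5046 -0.1116  0.0275] th -1.2594 r 0.07 F [-6.9  4.9  8.4] M [ 0.81  1.24 -0.05]
0.0245 18.62 tip [ 0.5047 -0.1116  0.0262] th -1.2583 r 0.07 F [-6.9  4.8 10.1] M [0.8  1.39 0.03]
0.023 18.88 tip [ 0.5047 -0.1116  0.0248] th -1.2587 r 0.07 F [-7.5  4.1 10.1] M [0.77 1.38 0.01]
bottom 19.18 tip [ 0.5047 -0.1116  0.0248] th -1.2584 r 0.07 F [-8.1  4.  10.8] M [0.82 1.4  0.01]
0.011309605642590762 54.99138512648642
```

```bash
python3 - <<'E'
from h import *
from cell import manip
zc=.0213
manip.move_linear(tgt(THK,zc),.02); manip.dwell(.2); s=pr("deep")
if s["tool_pos"][2]-OFF<.0240:
    for k in range(1,7):
        manip.move_pose(tgt(THK,zc),rv(THK+np.pi-k*np.pi/12)); s=pr(k*15)
        if abs(s["moment"][2])>1.2: print("JAM"); break
    a=R.from_rotvec(s["tcp_rot"]).as_matrix()[:,0]; print("psi",np.arctan2(a[1],a[0])-(THK+np.pi))
E
```

```text
deep 19.62 tip [ 0.505  -0.1116  0.0243] th -1.2551 r 0.0701 F [-11.3   5.1  17.7] M [0.94 1.94 0.02]
```

```bash
python3 - <<'E'
from h import *
from cell import manip
zc=.0222; th=THK-.012
manip.move_linear(tgt(th,zc),.02); manip.dwell(.2); s=pr("deep")
for k in (8,16,24,32,45,60,75,90):
    manip.move_pose(tgt(th,zc),rv(THK+np.pi-np.radians(k))); s=pr(k)
    a=R.from_rotvec(s["tcp_rot"]).as_matrix()[:,0]; print("  turned",np.degrees((THK+np.pi)-np.arctan2(a[1],a[0])))
    if abs(s["moment"][2])>.35: print("JAM"); break
E
```

```text
deep 20.07 tip [ 0.5045 -0.1117  0.0244] th -1.2622 r 0.07 F [-8.3  6.3 12.6] M [1.03 1.28 0.04]
8 20.33 tip [ 0.5044 -0.1115  0.0244] th -1.2624 r 0.0698 F [-7.2  7.  11.4] M [1.2  1.3  0.02]
  turned 8.183322187581743
16 20.59 tip [ 0.5044 -0.1115  0.0244] th -1.2624 r 0.0698 F [-7.1  6.4 12.8] M [1.16 1.34 0.02]
  turned 16.177962622198358
24 20.85 tip [ 0.5044 -0.1115  0.0244] th -1.2626 r 0.0698 F [-6.7  6.3 12.8] M [1.18 1.34 0.01]
  turned 24.182209449303542
32 21.11 tip [ 0.5043 -0.1114  0.0244] th -1.2626 r 0.0697 F [-7.3  6.8 13.4] M [1.22 1.37 0.05]
  turned 32.17872378672675
45 21.44 tip [ 0.5044 -0.1114  0.0244] th -1.2623 r 0.0697 F [-7.3  7.1 12.9] M [ 1.25  1.42 -0.  ]
  turned 45.17650884512868
60 21.8 tip [ 0.5043 -0.1113  0.0244] th -1.2625 r 0.0696 F [-6.4  7.9 12.1] M [ 1.31  1.43 -0.01]
  turned 60.17290833227875
75 22.16 tip [ 0.5043 -0.1111  0.0244] th -1.2621 r 0.0694 F [-7.9  6.8 12.7] M [1.44 1.47 0.  ]
  turned 75.17716296120655
90 22.52 tip [ 0.5042 -0.111   0.0244] th -1.2622 r 0.0693 F [-8.5  7.6 13.3] M [ 1.6   1.44 -0.04]
  turned 90.17782017768596
```

```bash
python3 - <<'E'
from h import *
from cell import manip
th=THK-.012; rot=rv(THK+np.pi/2)
for z in (.0232,.0242,.0252,.0262,.0272,.0282,.0292,.0300):
    manip.move_linear(tgt(th,z,.0703),.02); s=pr(z)
    if s["contact_force"][2]<-3: print("SEATED"); break
manip.dwell(.2);pr("end")
E
```

```text
0.0232 22.77 tip [ 0.5041 -0.1111  0.0247] th -1.2648 r 0.0693 F [-6.6  7.2  8.9] M [1.62 1.19 0.03]
0.0242 23.02 tip [ 0.5041 -0.1112  0.0255] th -1.2651 r 0.0694 F [-5.9  7.7  6.6] M [ 1.6   1.05 -0.02]
0.0252 23.27 tip [ 0.5041 -0.1112  0.0263] th -1.2654 r 0.0694 F [-5.7  7.5  6.8] M [ 1.53  0.95 -0.03]
0.0262 23.52 tip [ 0.504  -0.1112  0.0273] th -1.2657 r 0.0694 F [-4.4  6.7  5.7] M [1.54 0.98 0.03]
0.0272 23.77 tip [ 0.504  -0.1112  0.0282] th -1.2657 r 0.0694 F [-4.4  6.9  5.4] M [1.55 0.92 0.03]
0.0282 24.02 tip [ 0.504  -0.1112  0.0291] th -1.2659 r 0.0694 F [-5.   6.5  4.3] M [1.45 0.88 0.07]
0.0292 24.27 tip [ 0.5039 -0.1112  0.0298] th -1.2672 r 0.0694 F [-4.1  6.8  3.9] M [1.42 0.79 0.01]
0.03 24.52 tip [ 0.5038 -0.1112  0.0301] th -1.2688 r 0.0693 F [-3.5  5.3 -0.2] M [1.36 0.53 0.  ]
end 24.72 tip [ 0.5038 -0.1112  0.03  ] th -1.2689 r 0.0693 F [-2.1  6.3  0.1] M [1.33 0.54 0.04]
```

```bash
python3 - <<'E'
from h import *
from cell import manip
th=THK-.012
manip.move_linear(tgt(th,.0308,.0703),.02); pr("pull")
manip.move_linear(tgt(th,.0300,.0692),.02); pr("relieve r")
manip.move_linear(tgt(th-.02,.0300,.0692),.02); pr("ease cw")
manip.move_linear(tgt(th-.03,.0300,.0690),.02); manip.dwell(.2); pr("ease cw2")
E
```

```text
pull 24.97 tip [ 0.5036 -0.1111  0.0302] th -1.271 r 0.0692 F [-2.   6.2 -4.2] M [ 1.27  0.22 -0.01]
relieve r 25.22 tip [ 0.5038 -0.1109  0.0301] th -1.2683 r 0.069 F [-2.2  3.7 -1.2] M [0.92 0.44 0.01]
ease cw 25.47 tip [ 0.5033 -0.1111  0.0301] th -1.2759 r 0.0691 F [ 0.9  5.5 -3.4] M [ 1.14 -0.09 -0.03]
ease cw2 25.92 tip [ 0.5031 -0.1112  0.0301] th -1.2789 r 0.0691 F [ 0.5  5.4 -4.9] M [ 1.15 -0.4  -0.05]
```

```bash
python3 - <<'E'
from h import *
from cell import manip
th=THK-.027
manip.move_linear(tgt(th,.0295,.0680),.02); pr("relieve")
manip.set_gripper(0,10); pr("soft"); manip.set_gripper(0,3); pr("softer")
manip.set_gripper(.05); s=pr("open"); manip.dwell(.2)
p=s["tool_pos"]; manip.move_linear([p[0],p[1],.13],.08); pr("up")
d=np.array([np.cos(THK),np.sin(THK)])
manip.move_pose([*(tgt(THK,0)[:2]+.078*d),.2],rv(THK+np.pi)); manip.dwell(.3)
w=grab("fin"); pr("look")
cv2.imwrite("pics/finc.png",cv2.resize(w["image"][40:240,200:440],None,fx=3,fy=3,interpolation=cv2.INTER_CUBIC))
E
```

```text
relieve 26.17 tip [ 0.5034 -0.1107  0.03  ] th -1.2729 r 0.0687 F [ 0.   1.4 -1.5] M [ 0.48 -0.05 -0.  ]
soft 26.38 tip [ 0.5031 -0.1107  0.03  ] th -1.2765 r 0.0686 F [-0.4  1.1 -0.1] M [ 0.33 -0.04 -0.01]
softer 26.6 tip [ 0.5029 -0.1107  0.03  ] th -1.279 r 0.0686 F [-0.1  0.2  1.1] M [ 0.12  0.02 -0.04]
open 27.31 tip [ 0.5024 -0.1102  0.0295] th -1.2839 r 0.068 F [-0.1  0.2  0.1] M [ 0.02  0.02 -0.03]
up 28.19 tip [ 0.5025 -0.1102  0.0722] th -1.2837 r 0.068 F [ 0.3 -0.9 -0.1] M [0.04 0.01 0.02]
look 30.03 tip [ 0.5288 -0.1856  0.1419] th -1.257 r 0.1479 F [-0.2 -0.3 -0.5] M [ 0.01 -0.16  0.  ]
```

View pics/finc.png

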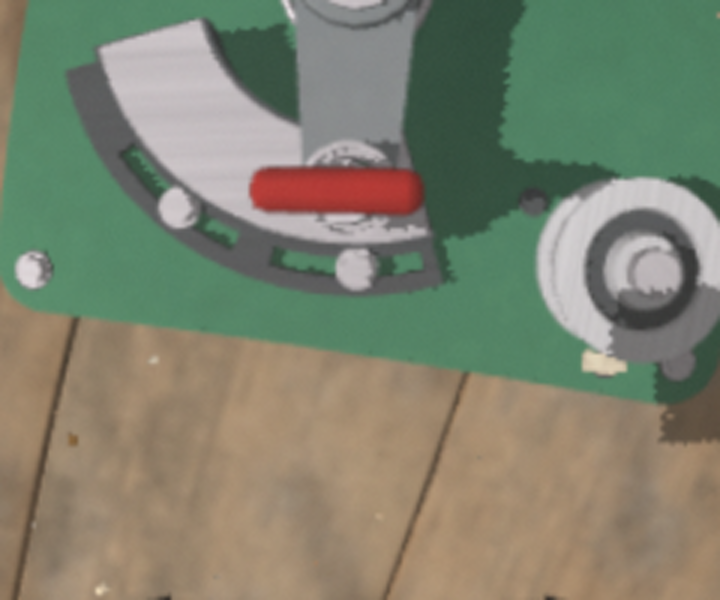

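The picture shows the pin in the bush, with its handle crosswise at (337,190) and the bush at (348,187). The pin leans slightly within its play. The tail stays at the keyhole angle with nothing touching it, so I'm handing in.

```bash
python3 -c "
from cell import order
print(order.close_job())"
```

```text
the job is handed in; nothing more can be done
None
```

The job is handed in at about 30 s of the 72 s allowed: the locking pin is seated crosswise in the quadrant's keyhole and holds the tensioner back on its own, the tail never flew back, and the robot never went near the hex key or the calipers.

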